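Watch a specimen on the coasting inspection turntable

ROBOT

A 6-joint arm with a two-finger parallel gripper is mounted at the origin on the work surface. World frame = base frame: x ahead of the robot, y to its left, z up, the work surface at z = 0. Lengths are in m, angles in rad, forces in N, time in s.
With the tool pointing down it reaches from about 0.325 to 0.9 m from the base axis. Payload 3.5 kg.
Tool frame: the origin (TCP) lies between the finger pads, 19 mm behind the fingertips; this is the grasp point; z points along the fingers, y is the line along which they close (so a half turn about z gives the same grasp; the last joint's range is limited). The gripper opens to 85 mm and grips with 20 to 120 N. Pads are 22 mm wide; open, the fingers measure 114 mm over their backs; the gripper's body (76 mm by 85 mm) begins 54 mm behind the grasp point. The pads swing forward as they close: fully open they stand 13 mm farther back than shut.
Start: joints at [1.064, 0.276, -0.026, 1.268, 0, 1.467], TCP at [0.246, 0.575, 0.25] pointing down, gripper open.
Joint ranges: [-3.12, 3.12], [-0.85, 1.88], [-1.08, 1.24], [-1.95, 2.15], [-1.57, 1.53], [-3.14, 3.14]. Speed limits (rad/s): [2.57, 2.57, 3.14, 3.14, 3.14, 3.14].

INTERFACE

Orientations are given as a unit quaternion [w, x, y, z].
In Python, from station import arm gives the robot as it stands.
- The arm moves only by the shell command python3 -m pendant 'ROWS'. ROWS is text: rows parted by semicolons, each of 5 numbers parted by spaces: the opening, from 0 (shut) to 1 (fully open), then the shift along the world's x, y, z in mm, then the turn about the world's z in rad. A call has 1 to 10 rows; each row shifts and turns the commanded pose from where the row before left it; what a row does not reach is not made up. A row lasts 1/10 s, in which the tool goes at most 50 mm and 8.59 degrees, less where a joint would pass 70% of its speed; a pose out of reach is approached as far as the arm can. A call with a gripper value outside its range is refused whole. The fingers move at their own pace and stop on an object; the grip force is fixed at half the most. Time passes only in rows, so rows that do not move let the fingers close. It gives the time, the measured TCP pose, the force, the opening and the grip force at its end, in the units of the state.
- arm.sense(): the state, without advancing time (a new reading comes with each control period).
- arm.snapshot(name): name is "scene" or "side" or "wrist"; returns a dict with "img" (420x560x3 uint8, blue, green, red), "depth" (420x560 float32, m along the optical axis (not along the pixel's ray), 0 where there is no reading), "camera_matrix" (3x3 intrinsics, pixels), "pose" (4x4, takes a point from camera to world coordinates). Camera axes: x right, y down, z forward; pixel columns grow to the right and rows downward; lengths in m; the calibration is good to about 2 mm. A picture is of the moment at which its call begins.
- arm.sign_off(): hands the job in; it is judged then, once.
The state is a dict: "time": time; "q": joint angles; "joint_velocities": joint speeds; "joint_torque": joint torques, N m; "ee_pos": TCP position; "eef_rot": TCP orientation; "ft_force": force on the tool from outside, world axes, zero at the start; "moment": the same for the moment, N m; "opening": finger opening in m; "grasp_force": force on a finger pad.
Only numpy, scipy, OpenCV 4.12 (cv2) and the standard library are available. Lean on these libraries where they do the work, as an engineer would, in place of code of your own. Each camera call takes 0.05 s, during which the arm holds its last target. There are 200 camera calls.

TASK

Look over the polished face of the tall mount while it wheels under the raking lamp: give the inspection turntable a push (it has a finger peg for that), either way round, so that it coasts at about one turn in five seconds, take the fingers off it, and then keep the gripper, whose camera is the eye, straight above that mount as it goes round, centred on its face to within about a centimetre and with the fingertips 3 to 6 cm above it, for five seconds without a break while the turntable runs free (faster than one turn in eight seconds all that time, and never faster than one in two and a half). Then stop the turntable gently and leave it standing still, with all six mounts in their nests. Never touch a mount, and leave the other things on the bench alone.

Things in the scene. Friction and masses are not known exactly. Their poses are not given: they have to be found in the camera images.
- turntable_base: Fixed grey round foot of the turntable, 210 mm across, its place differs; origin under its centre, on the upright turning axis. It carries the aluminium deck: 284 mm diameter, top 55 mm above the bench, with a steel hub knob (38 mm across, 34 mm tall), a steel finger peg, and six nests 60 degrees apart, centres 80 mm from the axis, each of three steel pins 9 mm tall round a mount.
- turntable (a joint): Angle of the deck on its foot (rad): 0 at the start, grows anticlockwise from above, no stops, counts on past a turn. Inertia with mounts about 0.017 kg m2 (varies by some 30 %). Ball bearing, no spring: drag 0.0005 N m plus 0.0002 N m per rad/s, so at 1 rad/s it loses some 0.04 rad/s each second and coasts for 20 to 30 s.
- hub (a point): Centre of the deck's top face, on the turning axis, 55 mm above the bench; turns with the deck, z up.
- peg (a point): Centre of the top of the finger peg: upright dark steel post near the deck's rim, 20 mm diameter, 45 mm tall above the deck (at its foot a washer 27 mm across, 3 mm thick), 128 mm from the axis, half-way in angle between two nests. Shut fingers beside it clear the mounts if their middle stays 130 mm or more from the axis.
- tall_mount: The mount to watch: upright black resin cylinder, 40 mm diameter, 45 mm tall, 90 g, loose in one of the nests (which one differs), 20 mm taller than the five others and the only one with a square metal face (27 mm). Origin at the centre of its underside on the deck, z up.
- face (a point): Centre of the tall mount's polished upper face, 45 mm above the deck (100 mm above the bench).
- mount_1: One of the five low mounts on the deck: black resin cylinder, 40 mm diameter, 25 mm tall, 50 g, small round metal face; loose in its nest, not to be touched. Origin at the centre of its underside.
- mount_2: One of the five low mounts on the deck: black resin cylinder, 40 mm diameter, 25 mm tall, 50 g, small round metal face; loose in its nest, not to be touched. Origin at the centre of its underside.
- mount_3: One of the five low mounts on the deck: black resin cylinder, 40 mm diameter, 25 mm tall, 50 g, small round metal face; loose in its nest, not to be touched. Origin at the centre of its underside.
- mount_4: One of the five low mounts on the deck: black resin cylinder, 40 mm diameter, 25 mm tall, 50 g, small round metal face; loose in its nest, not to be touched. Origin at the centre of its underside.
- mount_5: One of the five low mounts on the deck: black resin cylinder, 40 mm diameter, 25 mm tall, 50 g, small round metal face; loose in its nest, not to be touched. Origin at the centre of its underside.
- vial_1: Amber vial with black cap standing on the bench, 28 mm diameter, 55 mm tall; leave alone. Origin at the centre of its underside.
- vial_2: Amber vial with black cap standing on the bench, 28 mm diameter, 55 mm tall; leave alone. Origin at the centre of its underside.
- vial_3: Amber vial with black cap standing on the bench, 28 mm diameter, 55 mm tall; leave alone. Origin at the centre of its underside.
- wash_bottle: White plastic bottle on the bench, 68 mm diameter, 170 mm tall; leave alone. Origin at the centre of its underside.
- marker_pen: Marker pen lying on the bench, 140 mm long, 11 mm thick; leave alone.
- loupe: Steel cup-shaped loupe standing on the bench, 44 mm across, 30 mm tall; leave alone.
- dish: Glass dish on the bench , 90 mm across, 40 mm tall; leave alone.
Things that resemble listed ones, but are neither listed nor needed, are in the scene too. What is shaped like the tall_mount but green or purple is not meant.

How it is judged:
On the way, in this order (a step that is already met when the one before it is completed fails the run):
1. the turntable coasts at 0.9 rad/s or more (either way) with the fingers off it ((velocity of joint turntable above 0.9 rad/s or velocity of joint turntable below -0.9 rad/s) and contact force between the fingers and turntable_base below 0.2 N), for 0.15 s.
2. for 5 s on end the TCP is within 15 mm sideways of the tall mount's face centre, fingertips 15 to 80 mm above it, the turntable coasting untouched above 0.75 rad/s ((velocity of joint turntable above 0.75 rad/s or velocity of joint turntable below -0.75 rad/s) and contact force between the fingers and turntable_base below 0.2 N and horizontal distance between the grasp point and face below 0.015 m and z of the grasp point in the frame of face between 0.034 and 0.099 m), for 5 s.
3. the turntable is brought to a standstill (velocity of joint turntable between -0.08 and 0.08 rad/s), for 0.2 s.
At the end, for the whole second after the job is handed in: The turntable stands still (under 0.08 rad/s), released, after the five-second watch, and all six mounts stand upright (0.1 rad) on the deck in their nests (80 mm from the axis, within 6 mm) (all of step 3 and z of tall_mount in the frame of hub between -0.004 and 0.004 m and horizontal distance between tall_mount and hub between 0.074 and 0.086 m and angle between each of tall_mount, mount_1, mount_2, mount_3, mount_4, mount_5's own z axis and vertical below 0.1 rad and z of mount_1 in the frame of hub between -0.004 and 0.004 m and horizontal distance between mount_1 and hub between 0.074 and 0.086 m and z of mount_2 in the frame of hub between -0.004 and 0.004 m and horizontal distance between mount_2 and hub between 0.074 and 0.086 m and z of mount_3 in the frame of hub between -0.004 and 0.004 m and horizontal distance between mount_3 and hub between 0.074 and 0.086 m and z of mount_4 in the frame of hub between -0.004 and 0.004 m and horizontal distance between mount_4 and hub between 0.074 and 0.086 m and z of mount_5 in the frame of hub between -0.004 and 0.004 m and horizontal distance between mount_5 and hub between 0.074 and 0.086 m); the robot touches nothing.
It fails at once if the turntable is spun faster than 2.6 rad/s (velocity of joint turntable above 2.6 rad/s or velocity of joint turntable below -2.6 rad/s).
It fails at once if a mount is touched by the robot (contact force between any of the fingers, the arm and tall_mount above 0.3 N or contact force between any of the fingers, the arm and mount_1 above 0.3 N or contact force between any of the fingers, the arm and mount_2 above 0.3 N or contact force between any of the fingers, the arm and mount_3 above 0.3 N or contact force between any of the fingers, the arm and mount_4 above 0.3 N or contact force between any of the fingers, the arm and mount_5 above 0.3 N).
It fails at once if the turntable is struck or jerked: more than 20 N between fingers and turntable (contact force between the fingers and turntable_base above 20 N).
It fails at once if a thing on the bench is shifted by more than 20 mm (distance of any of vial_1, vial_2, vial_3, wash_bottle, marker_pen, loupe, dish from where it was at the start of the episode above 0.02 m).
It also fails if it takes over 58 s, if anything falls off the work surface, if the arm or the gripper's body presses on something with over 40 N, if the wrist force passes 120 N, or if a joint passes its speed limit or range.

## Working session

There is one attempt and no reset: what is moved stays moved. The work goes in short steps, Python scripts to look and compute and a shell command to move; the robot and the scene stay as the last step left them, time stands still between calls to the robot, and variables do not carry over. Pictures are saved under pics/ and viewed, at most 10 in all, crops included, and the job is handed in when it is done.

```bash
mkdir -p pics; ls
python3 - <<'E'
from station import arm
import cv2,pickle
s=arm.sense();print(s)
d={}
for n in["scene","wrist"]:
    d[n]=arm.snapshot(n);cv2.imwrite(f"pics/{n}0.png",d[n]["img"]);print(n,d[n]["camera_matrix"],d[n]["pose"])
pickle.dump(d,open("d0.pkl","wb"))
E
```

```text
pics
{'time': 0.0, 'q': array([ 1.06360083e+00,  2.77161026e-01, -2.79062695e-02,  1.26801083e+00,
       -4.59633164e-06,  1.46744275e+00]), 'joint_velocities': array([-0.00114018, -0.00038879,  0.00081612,  0.00037431,  0.00083897,
        0.00176393]), 'joint_torque': array([ 1.76750355e-04, -4.45511806e+01,  2.95205480e+01,  1.64952170e-02,
       -2.57080201e-04, -2.77467691e-06]), 'ee_pos': array([0.24521281, 0.57407011, 0.2488303 ]), 'eef_rot': array([-3.40710778e-04,  2.00551499e-01,  9.79682497e-01, -1.08883889e-03]), 'ft_force': array([-0.19555166,  0.22620676, -0.10765425]), 'moment': array([-0.0245418 , -0.02394638, -0.01247533]), 'grasp_force': 0.0, 'opening': 0.08518485207250386}
scene [[395.14818404   0.         278.94690199]
 [  0.         395.14818404 209.56756952]
 [  0.           0.           1.        ]] [[-0.67118419  0.45237208 -0.58725743  1.02252459]
 [ 0.74126967  0.40362253 -0.53629108  0.46020611]
 [-0.00557278 -0.79526621 -0.60623477  0.64084653]
 [ 0.          0.          0.          1.        ]]
wrist [[292.51171023   0.         273.55866983]
 [  0.         292.51171023 213.18683851]
 [  0.           0.           1.        ]] [[ 0.3934155   0.88769573  0.23920813  0.18462423]
 [ 0.91935991 -0.37950795 -0.10368733  0.60024601]
 [-0.00126141  0.26071057 -0.96541618  0.37239026]
 [ 0.          0.          0.          1.        ]]
```

View pics/scene0.png

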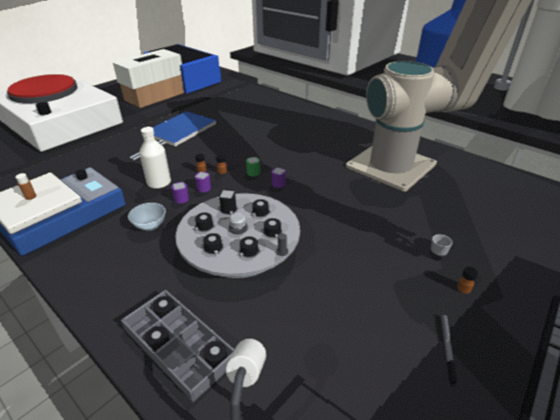

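View pics/wrist0.png

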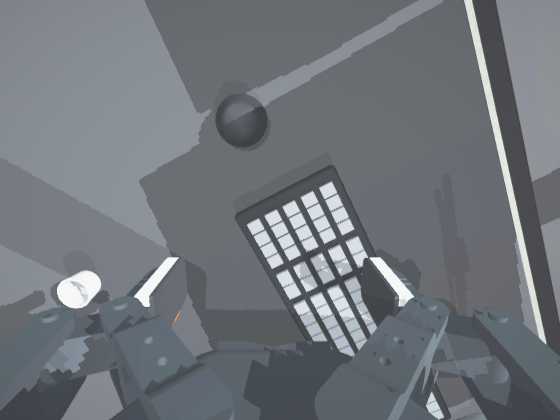

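The scene shows the deck around px (238,232), the hub knob top at about (238,216), the peg at (282,240) on the right side of the deck, and the tall mount at (228,200) at the back. The wrist view shows no turntable. Next I'll crop the deck and localise it.

```bash
cat > h.py <<'E'
import numpy as np,cv2
def ray(c,u,v,z):
    K,P=c["camera_matrix"],c["pose"]
    r=P[:3,:3]@np.linalg.solve(K,[u,v,1]);o=P[:3,3]
    return o+r*(z-o[2])/r[2]
def cloud(c):
    d=c["depth"];v,u=np.mgrid[:d.shape[0],:d.shape[1]]
    K,P=c["camera_matrix"],c["pose"]
    p=np.stack([(u-K[0,2])/K[0,0]*d,(v-K[1,2])/K[1,1]*d,d],-1)@P[:3,:3].T+P[:3,3]
    p[d==0]=np.nan
    return p
E
python3 - <<'E'
import pickle,cv2,numpy as np
from h import *
c=pickle.load(open("d0.pkl","rb"))["scene"]
p=cloud(c)
im=c["img"]
cv2.imwrite("pics/crop0.png",cv2.resize(im[140:290,120:320],None,fx=4,fy=4,interpolation=cv2.INTER_CUBIC))
print(ray(c,238,232,.055))
sub=p[185:275,170:305].reshape(-1,3)
m=abs(sub[:,2]-.055)<.006
q=sub[m]; print(m.sum(),q.min(0),q.max(0),(q.min(0)+q.max(0))/2, np.median(q[:,2]))
h=cv2.convexHull(q[:,:2].astype(np.float32))
print(cv2.minEnclosingCircle(h),cv2.fitEllipse(h))
for lo,hi in((.06,.075),(.076,.084),(.085,.105)):
    k=(p[...,2]>lo)&(p[...,2]<hi); k[:185]=0;k[275:]=0;k[:,:170]=0;k[:,305:]=0
    n,l,s,ce=cv2.connectedComponentsWithStats(k.astype(np.uint8))
    for i in range(1,n):
        if s[i,4]>8: print(lo,s[i],np.nanmedian(p[l==i],0),np.nanmax(p[l==i],0))
E
```

```text
[ 0.57960889 -0.07107706  0.055     ]
5844 [ 0.42859645 -0.22360242  0.04904426] [0.71286445 0.05982753 0.06098917] [ 0.57073045 -0.08188744  0.05501672] 0.05526161740435115
((0.5706006288528442, -0.0818949043750763), 0.14393965899944305) ((0.5714038014411926, -0.08142911642789841), (0.28231412172317505, 0.2841743528842926), 118.94368743896484)
0.06 [217 204  19  10  92] [ 0.54879075 -0.13934446  0.06671802] [ 0.55723681 -0.12923483  0.07490134]
0.06 [252 207  16   9  91] [ 0.505915   -0.0758813   0.06683739] [ 0.51867526 -0.06680959  0.07488056]
0.06 [195 219  21  11  98] [ 0.62603662 -0.13243836  0.0671489 ] [ 0.64227076 -0.12419489  0.07499211]
0.06 [228 222  19  11 107] [ 0.58152651 -0.07238378  0.06182734] [ 0.5929269  -0.06068627  0.07491026]
0.06 [260 226  21  11 103] [ 0.54006166 -0.00395162  0.06680983] [0.54648379 0.00859961 0.07485939]
0.06 [200 242  22  11 109] [ 0.66303672 -0.06117205  0.06612813] [ 0.67123326 -0.05048704  0.07495415]
0.06 [239 245  19  11 105] [0.62045811 0.00312607 0.06733232] [0.6335993  0.01006324 0.07496528]
0.06 [277 246  10   8  51] [0.5688057  0.
[... 481 characters left out ...]
3 218  18  13 170] [ 0.52797614 -0.01382687  0.07923233] [0.54585793 0.00441547 0.08243503]
0.076 [202 233  19  14 197] [ 0.6524093  -0.07473088  0.07909301] [ 0.67037952 -0.05430534  0.08253489]
0.076 [239 236  19  14 200] [ 0.60742125 -0.0080699   0.07928326] [0.6253315  0.01074287 0.08262344]
0.076 [277 243  10   5  28] [0.56798225 0.0527631  0.08003479] [0.57228561 0.05620648 0.08368926]
0.085 [218 190  17  14 193] [ 0.54030216 -0.14791727  0.09891184] [ 0.55739076 -0.13373241  0.10257653]
0.085 [229 213  16  11 137] [ 0.57404614 -0.07840608  0.08862093] [ 0.58975948 -0.06282532  0.09138932]
0.085 [277 233  10  12  98] [0.56576866 0.04886329 0.09764037] [0.57187282 0.05608702 0.1032249 ]
```

View pics/crop0.png

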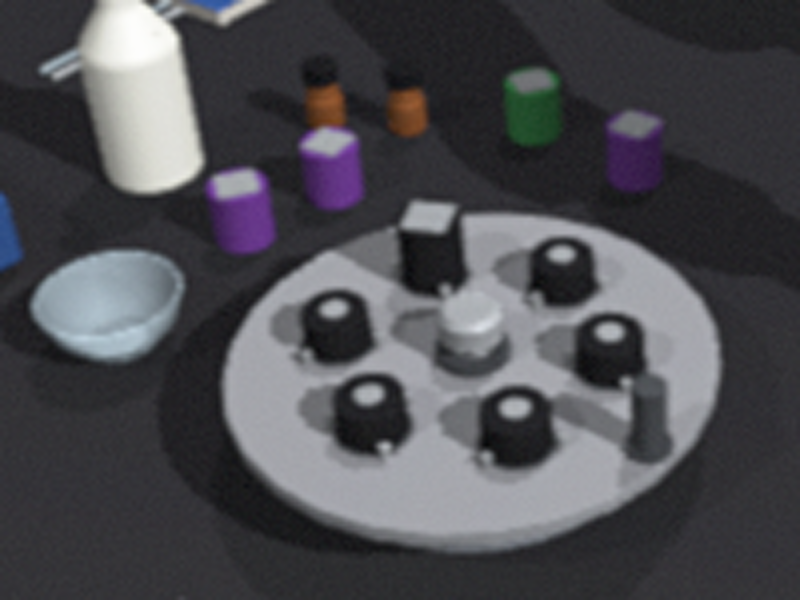

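The crop shows the tall mount at the back (face at crop px (430,216)), the peg at the right (650,385), and the hub knob in the centre (470,315). The peg sits at about 92.5° and the tall mount at 150° anticlockwise from it. Before moving, I'll check for tall obstacles.

Run:
```python
import pickle,numpy as np
from h import *
c=pickle.load(open("d0.pkl","rb"))["scene"]
p=cloud(c)
k=(p[...,2]>.107)&(p[...,0]>.1)&(p[...,0]<.95)&(abs(p[...,1])<.6)
n,l,s,ce=cv2.connectedComponentsWithStats(k.astype(np.uint8))
for i in range(1,n):
    if s[i,4]>25: print(s[i],np.nanmin(p[l==i],0).round(3),np.nanmax(p[l==i],0).round(3))
```

```text
[382  90   9  26  98] [ 0.1   -0.009  0.199] [0.107 0.011 0.266]
[139 127  24  30 427] [ 0.511 -0.481  0.107] [ 0.571 -0.429  0.171]
[ 16 174  18  21 233] [ 0.839 -0.522  0.107] [ 0.865 -0.494  0.152]
[ 226  339   39   81 1701] [0.801 0.197 0.137] [0.893 0.264 0.189]
```

```bash
python3 -m pendant '0 20 -40 0 0;0 20 -40 0 0;0 20 -40 0 0;0 20 -40 0 0;0 20 -40 0 0;0 20 -40 0 0;0 20 -40 0 0;0 20 -40 0 0;0 20 -40 0 0;0 20 -40 0 0'
```

```text
time: 1.1
ee_pos: [0.4457, 0.173, 0.2497]
eef_rot: [-0.0, 0.2, 0.98, -0.0]
ft_force: [0.2, 0.7, -0.0]
opening: 0.0001
grasp_force: 0.0
```

```bash
python3 -m pendant '0 22 -32 0 0;0 22 -33 0 0;0 22 -33 0 0;0 22 -32 0 0;0 0 0 0 0;0 0 0 0 0'
cat > loc.py <<'E'
import sys,pickle
from station import arm
from h import *
def peaks(p,C,rlo,rhi,zlo,zhi):
    r=np.hypot(p[...,0]-C[0],p[...,1]-C[1])
    k=(p[...,2]>zlo)&(p[...,2]<zhi)&(r>rlo)&(r<rhi)
    return k
C=np.array([.5715,-.081])
if __name__=="__main__":
    print(arm.sense()["ee_pos"].round(4))
    for n in sys.argv[1:]:
        t=arm.sense()["time"];c=arm.snapshot(n);p=cloud(c);cv2.imwrite(f"pics/{n}_{t:.2f}.png",c["img"])
        pickle.dump(c,open(f"{n}_last.pkl","wb"))
        for nm,a in(("low",(.05,.11,.076,.085)),("tall",(.055,.105,.094,.106)),("peg",(.112,.145,.09,.106)),("hub",(0,.024,.084,.093))):
            k=peaks(p,C,*a)
            m,l,s,ce=cv2.connectedComponentsWithStats(k.astype(np.uint8))
            for i in range(1,m):
                if s[i,4]>25:
                    q=p[l==i][:,:2]; ctr=cv2.minEnclosingCircle(q.astype(np.float32))
                    print(f"{n} t={t:.2f}",nm,s[i],np.median(q,0).round(4),np.round(ctr[0],4),round(ctr[1],4),"ang",np.degrees(np.arctan2(*(np.array(ctr[0])-C)[::-1])).round(1))
E
python3 loc.py wrist scene; ls pics
```

```text
time: 1.7
ee_pos: [0.5333, 0.0442, 0.2493]
eef_rot: [-0.001, 0.201, 0.98, 0.0]
ft_force: [0.2, 0.5, 0.1]
opening: 0.0003
grasp_force: 0.0
[0.5333 0.0442 0.2493]
wrist t=1.70 low [ 122  194   39   37 1111] [ 0.4897 -0.0867] [ 0.4906 -0.0875] 0.0203 ang -175.4
wrist t=1.70 low [ 199  197   38   37 1090] [ 0.5244 -0.0151] [ 0.525  -0.0157] 0.0199 ang 125.5
wrist t=1.70 low [ 95 255  33  28 187] [ 0.5291 -0.1368] [ 0.5328 -0.1494] 0.0194 ang -119.5
wrist t=1.70 low [237 264   8  19  90] [ 0.5933 -0.0223] [ 0.5939 -0.0207] 0.0116 ang 69.6
wrist t=1.70 tall [  80  261   40   37 1117] [ 0.5339 -0.1515] [ 0.5348 -0.1537] 0.0206 ang -116.8
wrist t=1.70 peg [276 218  20  21 330] [0.5591 0.0459] [0.5604 0.0457] 0.0099 ang 95.0
wrist t=1.70 hub [163 261  35  32 814] [ 0.568 -0.08 ] [ 0.5696 -0.0818] 0.019 ang -155.9
scene t=1.75 low [219 198  17  10  51] [ 0.5484 -0.1392] [ 0.5373 -0.1522] 0.0198 ang -115.7
scene t=1.75 low [252 199  16  11 143] [ 0.4931 -0.0861] [ 0.4921 -0.0874] 0.0206 ang -175.4
scene t=1.75 low [194 212  18  13 160] [ 0.6174 -0.1461] [ 0.6164 -0.1482] 0.0217 ang -56.2
scene t=1.75 low [263 218  18  13 173] [ 0.5275 -0.0136] [ 0.5272 -0.0155] 0.0205 ang 124.1
scene t=1.75 low [203 233  18  13 192] [ 0.6519 -0.0745] [ 0.6517 -0.076 ] 0.0208 ang 3.5
scene t=1.75 low [239 236  19  14 205] [ 0.6074 -0.0081] [ 0.6063 -0.0094] 0.0205 ang 64.1
scene t=1.75 tall [218 190  17  11 150] [ 0.539  -0.1508] [ 0.5373 -0.1538] 0.0218 ang -115.2
scene t=1.75 peg [277 233  10  10  78] [0.5647 0.0475] [0.5628 0.0464] 0.0102 ang 93.9
scene t=1.75 hub [229 213  17  11 142] [ 0.5739 -0.0779] [ 0.5718 -0.0808] 0.0188 ang 34.9
crop0.png
scene0.png
scene_1.75.png
wrist0.png
wrist_1.70.png
```

The wrist and scene fits agree to 2 mm: hub at (0.571, −0.0817), peg at 94.3° and tall mount at 244.3°. I'll push clockwise. Next comes the descent with the finger line turned radial, plus working out the arc rows.

```bash
sed -i 's/^C=.*/C=np.array([.571,-.0817])/' loc.py
python3 -m pendant '0 0 0 -30 0.13;0 0 0 -30 0.13;0 0 0 -30 0.13;0 0 0 -30 0.13;0 0 0 -16 0.12;0 0 0 -10 0;0 0 0 0 0'
python3 - <<'E'
import numpy as np
from loc import C
from station import arm
print(arm.sense()["q"].round(2))
p0=np.array([.534,.045]);a=np.arctan2(*(p0-C)[::-1]);print(np.degrees(a))
p=p0.copy()
for s in[3,4,5,6,8,10,12,14,16,16.5,16.5,16.5]:
    a-=s/131; q=C+.131*np.array([np.cos(a),np.sin(a)]);print(((q-p)*1e3).round(1),round(-s/131,3),np.degrees(a).round(1));p=p+((q-p)*1e3).round(1)/1e3
E
```

```text
time: 2.5
ee_pos: [0.5319, 0.0457, 0.1028]
eef_rot: [-0.001, -0.117, 0.993, 0.0]
ft_force: [-0.6, -0.2, 0.0]
opening: -0.0001
grasp_force: 0.0
[-0.04  0.24 -0.41  0.93  0.   -0.27]
106.27930445833613
[ 3.2 -0.1] -0.023 105.0
[3.8 0.9] -0.031 103.2
[4.9 1.1] -0.038 101.0
[5.9 1. ] -0.046 98.4
[8.  0.9] -0.061 94.9
[10.   0.5] -0.076 90.5
[12.  -0.4] -0.092 85.3
[13.8 -1.9] -0.107 79.2
[15.5 -4. ] -0.122 72.2
[15.4 -6. ] -0.126 64.9
[14.4 -7.9] -0.126 57.7
[13.4 -9.7] -0.126 50.5
```

```bash
python3 -m pendant '0 3.2 -0.1 0 -0.023;0 3.8 0.9 0 -0.031;0 4.9 1.1 0 -0.038;0 5.9 1 0 -0.046;0 8 0.9 0 -0.061;0 10 0.5 0 -0.076;0 12 -0.4 0 -0.092;0 13.8 -1.9 0 -0.107;0 15.5 -4 0 -0.122;0 15.4 -6 0 -0.126'
```

```text
time: 3.5
ee_pos: [0.6281, 0.0369, 0.106]
eef_rot: [0.002, 0.244, 0.97, 0.0]
ft_force: [-0.2, -0.5, 0.2]
opening: 0.0001
grasp_force: 0.0
```

```bash
python3 -m pendant '0 14.4 -7.9 0 -0.126;0 13.4 -9.7 0 -0.126;0 7 -4 0 0;0 2 0 10 0;0 0 0 40 0;0 -15 -10 40 0' && python3 loc.py scene wrist
```

```text
time: 4.1
ee_pos: [0.648, 0.0063, 0.195]
eef_rot: [-0.0, 0.359, 0.933, 0.0]
ft_force: [0.8, -0.3, 0.8]
opening: 0.0
grasp_force: 0.0
[0.648  0.0063 0.195 ]
scene t=4.10 low [240 195   9  11  71] [ 0.5062 -0.1253] [ 0.5063 -0.1293] 0.0204 ang -143.7
scene t=4.10 low [201 204  17  12 147] [ 0.5869 -0.158 ] [ 0.5875 -0.1614] 0.0224 ang -78.3
scene t=4.10 low [260 210  17   6  50] [ 0.5099 -0.0424] [ 0.501  -0.0507] 0.0188 ang 156.1
scene t=4.10 low [195 226  18  13 181] [ 0.6475 -0.1072] [ 0.6455 -0.1077] 0.0213 ang -19.2
scene t=4.10 low [258 227  18  12 181] [ 0.5579 -0.0021] [ 0.5572 -0.0034] 0.0208 ang 100.0
scene t=4.10 low [223 238  19  14 200] [ 0.6329 -0.0288] [ 0.6316 -0.0293] 0.0206 ang 40.8
scene t=4.10 tall [260 198  17  12 164] [ 0.4987 -0.0528] [ 0.4951 -0.0548] 0.0211 ang 160.5
scene t=4.10 peg [194 243  10  11  83] [ 0.6987 -0.0552] [ 0.6971 -0.0573] 0.0105 ang 11.0
scene t=4.10 hub [229 214  16  10  53] [ 0.576  -0.0713] [ 0.5726 -0.0796] 0.0179 ang 52.2
wrist t=4.15 low [ 96  94  26  51 268] [ 0.5106 -0.0366] [ 0.4994 -0.047 ] 0.0193 ang 154.2
wrist t=4.15 low [ 170  114   49   50 1873] [ 0.5604 -0.002 ] [ 0.5605 -0.0027] 0.0201 ang 97.6
wrist t=4.15 low [  23  170   49   45 1679] [ 0.5061 -0.1285] [ 0.506  -0.1301] 0.0208 ang -143.3
wrist t=4.15 low [ 208  205   44   43 1466] [ 0.6334 -0.0333] [ 0.6338 -0.0339] 0.0201 ang 37.3
wrist t=4.15 low [  70  252   44   40 1339] [ 0.5792 -0.1598] [ 0.579 -0.161] 0.0208 ang -84.3
wrist t=4.15 low [156 267  42  34 922] [ 0.6384 -0.1104] [ 0.6426 -0.1135] 0.0203 ang -24.0
wrist t=4.15 tall [  53   90   58   56 2471] [ 0.4973 -0.049 ] [ 0.4968 -0.0504] 0.0203 ang 157.1
wrist t=4.15 hub [ 114  190   45   43 1434] [ 0.5699 -0.0797] [ 0.5697 -0.0818] 0.019 ang -177.0
```

```bash
cat > plan.py <<'E'
# args: cmdx cmdy(m) t_now a0deg t0 w(rad/s, clockwise) n_blend n
import sys,numpy as np
from loc import C
cx,cy,t,a0,t0,w,nb,n=map(float,sys.argv[1:]);nb=int(nb);n=int(n)
P=lambda T:C+.08*np.array([np.cos(np.radians(a0)-(w*(T-t0)-.02*(T-t0)**2)),np.sin(np.radians(a0)-(w*(T-t0)-.02*(T-t0)**2))])
p=np.array([cx,cy])
for k in range(1,n+1):
    q=P(t+.1*k) if k>=nb else p+(P(t+.1*nb)-p)/(nb-k+1)
    d=((q-p)*1e3).round(1); p=p+d/1e3; print(d)
print("end cmd",p.round(4))
E
python3 plan.py .648 .0054 4.2 157.3 4.15 1.2 4 10
```

```text
[-31.2  -5.7]
[-31.2  -5.7]
[-31.1  -5.7]
[-31.2  -5.8]
[7.9 5.2]
[8.4 4.2]
[8.8 3.2]
[9.1 2.1]
[9.3 1. ]
[ 9.3 -0.1]
end cmd [ 0.5761 -0.0019]
```

```bash
python3 -m pendant '0 -31.2 -5.7 0 0;0 -31.2 -5.7 -6 0;0 -31.1 -5.7 -8 0;0 -31.2 -5.8 -8 0;0 7.9 5.2 -8 0;0 8.4 4.2 0 0;0 8.8 3.2 0 0;0 9.1 2.1 0 0;0 9.3 1 0 0;0 9.3 -0.1 0 0' && python3 loc.py wrist | grep -v low
```

```text
time: 5.2
ee_pos: [0.5778, -0.0019, 0.1643]
eef_rot: [0.0, 0.36, 0.933, 0.0]
ft_force: [-0.4, -1.3, -1.1]
opening: 0.0003
grasp_force: 0.0
[ 0.5778 -0.0019  0.1643]
wrist t=5.20 tall [ 247  209   58   48 2001] [0.5769 0.0011] [ 0.5807 -0.0028] 0.0201 ang 83.0
wrist t=5.20 hub [166 264  49  34 977] [ 0.5628 -0.0759] [ 0.5694 -0.0817] 0.0191 ang -179.1
```

```bash
python3 plan.py .5761 -.0019 5.25 82.5 5.2 1.22 1 10
```

```text
[19.6 -3.7]
[ 9.  -3.5]
[ 8.5 -4.6]
[ 7.8 -5.6]
[ 7.2 -6.4]
[ 6.2 -7.2]
[ 5.4 -7.9]
[ 4.3 -8.5]
[ 3.4 -8.8]
[ 2.2 -9.2]
end cmd [ 0.6497 -0.0673]
```

```bash
python3 -m pendant '0 19.6 -3.7 0 0;0 9 -3.5 0 0;0 8.5 -4.6 0 0;0 7.8 -5.6 0 0;0 7.2 -6.4 0 0;0 6.2 -7.2 0 0;0 5.4 -7.9 0 0;0 4.3 -8.5 0 0;0 3.4 -8.8 0 0;0 2.2 -9.2 0 0' && python3 loc.py wrist | grep -v low; python3 plan.py .6497 -.0673 6.3 82.5 5.2 1.22 1 10
```

```text
time: 6.25
ee_pos: [0.6498, -0.0684, 0.164]
eef_rot: [-0.0, 0.361, 0.933, -0.0]
ft_force: [-0.2, -0.3, -0.1]
opening: -0.0001
grasp_force: 0.0
[ 0.6498 -0.0684  0.164 ]
wrist t=6.25 tall [ 243  205   58   52 2179] [ 0.6456 -0.0661] [ 0.6488 -0.0692] 0.0201 ang 9.1
wrist t=6.25 hub [ 153  131   56   55 2342] [ 0.5701 -0.0808] [ 0.57   -0.0818] 0.019 ang -172.5
[  1.3 -14. ]
[-0.5 -9.4]
[-1.6 -9.2]
[-2.6 -8.9]
[-3.6 -8.5]
[-4.6 -8. ]
[-5.5 -7.4]
[-6.2 -6.7]
[-6.9 -6. ]
[-7.6 -5. ]
end cmd [ 0.6119 -0.1504]
```

```bash
python3 plan.py .6497 -.0673 6.3 9.2 6.25 1.21 1 10
```

```text
[  1.3 -16. ]
[-0.8 -9.6]
[-1.9 -9.4]
[-3.  -9.1]
[-4.1 -8.6]
[-5. -8.]
[-5.9 -7.4]
[-6.7 -6.6]
[-7.4 -5.7]
[-8.1 -4.9]
end cmd [ 0.6081 -0.1526]
```

```bash
python3 -m pendant '0 1.3 -16 0 0;0 -0.8 -9.6 0 0;0 -1.9 -9.4 0 0;0 -3 -9.1 0 0;0 -4.1 -8.6 0 0;0 -5 -8 0 0;0 -5.9 -7.4 0 0;0 -6.7 -6.6 0 0;0 -7.4 -5.7 0 0;0 -8.1 -4.9 0 0' && python3 loc.py wrist | grep -v low; python3 plan.py .6081 -.1526 7.35 9.2 6.25 1.21 1 10
```

```text
time: 7.3
ee_pos: [0.6073, -0.1533, 0.164]
eef_rot: [-0.0, 0.361, 0.933, 0.0]
ft_force: [-0.3, -0.6, 0.1]
opening: 0.0001
grasp_force: 0.0
[ 0.6073 -0.1533  0.164 ]
wrist t=7.30 tall [ 248  206   58   51 2150] [ 0.6057 -0.1487] [ 0.609  -0.1517] 0.0201 ang -61.5
wrist t=7.30 hub [ 287   89   57   60 2601] [ 0.5693 -0.0824] [ 0.5697 -0.0823] 0.0188 ang -154.5
[-12.8  -5.3]
[-9.  -2.3]
[-9.2 -1.3]
[-9.2 -0.1]
[-9.1  0.8]
[-9.  2.]
[-8.6  2.9]
[-8.2  3.8]
[-7.7  4.8]
[-7.1  5.5]
end cmd [ 0.5182 -0.1418]
```

```bash
python3 plan.py .6081 -.1526 7.35 -61.3 7.3 1.155 1 10
```

```text
[-11.3  -4.8]
[-8.9 -2.5]
[-9.  -1.4]
[-9.1 -0.4]
[-9.   0.7]
[-8.9  1.6]
[-8.6  2.7]
[-8.3  3.5]
[-7.7  4.5]
[-7.2  5.3]
end cmd [ 0.5201 -0.1434]
```

```bash
python3 -m pendant '0 -11.3 -4.8 0 0;0 -8.9 -2.5 0 0;0 -9 -1.4 0 0;0 -9.1 -0.4 0 0;0 -9 0.7 0 0;0 -8.9 1.6 0 0;0 -8.6 2.7 0 0;0 -8.3 3.5 0 0;0 -7.7 4.5 0 0;0 -7.2 5.3 0 0' && python3 loc.py wrist | grep -v low; python3 plan.py .5201 -.1434 8.4 -61.3 7.3 1.155 1 10
```

```text
time: 8.35
ee_pos: [0.5193, -0.1432, 0.164]
eef_rot: [-0.0, 0.361, 0.933, 0.0]
ft_force: [-0.2, -0.0, 0.3]
opening: -0.0004
grasp_force: 0.0
[ 0.5193 -0.1432  0.164 ]
wrist t=8.35 tall [ 244  208   58   49 2062] [ 0.5165 -0.1413] [ 0.5201 -0.1448] 0.0198 ang -128.9
wrist t=8.35 peg [544 105  16  31 336] [0.5827 0.0366] [0.5868 0.0419] 0.0098 ang 82.7
wrist t=8.35 hub [ 356  198   53   50 1979] [ 0.5676 -0.0822] [ 0.5693 -0.0825] 0.019 ang -154.0
[-9.5  9.3]
[-5.4  7. ]
[-4.6  7.5]
[-3.8  7.9]
[-2.8  8.3]
[-1.9  8.5]
[-1.   8.6]
[0.  8.6]
[0.9 8.6]
[1.8 8.4]
end cmd [ 0.4938 -0.0607]
```

```bash
python3 plan.py .5201 -.1434 8.4 -128.8 8.35 1.125 1 10
```

```text
[-9.   8.6]
[-5.5  7. ]
[-4.7  7.6]
[-3.8  8. ]
[-3.   8.3]
[-1.9  8.6]
[-1.1  8.7]
[-0.   8.8]
[0.9 8.6]
[1.8 8.5]
end cmd [ 0.4938 -0.0607]
```

```bash
python3 -m pendant '0 -9 8.6 0 0;0 -5.5 7 0 0;0 -4.7 7.6 0 0;0 -3.8 8 0 0;0 -3 8.3 0 0;0 -1.9 8.6 0 0;0 -1.1 8.7 0 0;0 0 8.8 0 0;0 0.9 8.6 0 0;0 1.8 8.5 0 0' && python3 loc.py wrist | grep -v low; python3 plan.py .4938 -.0607 9.45 -128.8 8.35 1.125 1 10
```

```text
time: 9.4
ee_pos: [0.4938, -0.0602, 0.164]
eef_rot: [0.0, 0.361, 0.933, 0.0]
ft_force: [0.2, -0.3, 0.4]
opening: 0.0002
grasp_force: 0.0
[ 0.4938 -0.0602  0.164 ]
wrist t=9.40 tall [ 239  206   58   51 2123] [ 0.4884 -0.0603] [ 0.4917 -0.0633] 0.02 ang 166.9
[ 4.4 12.2]
[4.  7.6]
[4.7 7.1]
[5.5 6.6]
[6.1 5.9]
[6.7 5.2]
[7.2 4.4]
[7.5 3.7]
[7.9 2.9]
[8.1 2. ]
end cmd [ 0.5559 -0.0031]
```

```bash
python3 plan.py .4938 -.0607 9.45 166.8 9.4 1.06 1 10
```

```text
[3.2 9.3]
[3.6 7.6]
[4.3 7.2]
[5.1 6.6]
[5.7 6.1]
[6.3 5.4]
[6.7 4.7]
[7.2 4. ]
[7.6 3.2]
[7.7 2.4]
end cmd [ 0.5512 -0.0042]
```

```bash
python3 -m pendant '0 3.2 9.3 0 0;0 3.6 7.6 0 0;0 4.3 7.2 0 0;0 5.1 6.6 0 0;0 5.7 6.1 0 0;0 6.3 5.4 0 0;0 6.7 4.7 0 0;0 7.2 4 0 0;0 7.6 3.2 0 0;0 7.7 2.4 0 0' && python3 loc.py wrist | grep -v low; python3 plan.py .5512 -.0042 10.5 166.8 9.4 1.06 1 10
```

```text
time: 10.45
ee_pos: [0.5518, -0.0042, 0.164]
eef_rot: [0.0, 0.361, 0.933, -0.0]
ft_force: [0.2, -0.4, 1.0]
opening: 0.0003
grasp_force: 0.0
[ 0.5518 -0.0042  0.164 ]
wrist t=10.45 tall [ 243  204   59   53 2195] [ 0.5476 -0.0015] [ 0.5505 -0.0043] 0.0201 ang 104.9
wrist t=10.45 hub [212 286  19   9  86] [ 0.5617 -0.0676] [ 0.5611 -0.0674] 0.0074 ang 124.8
[12.   2.1]
[8.1 0.4]
[ 8.  -0.4]
[ 8.  -1.3]
[ 7.7 -2. ]
[ 7.4 -2.7]
[ 7.1 -3.5]
[ 6.8 -4.1]
[ 6.2 -4.8]
[ 5.7 -5.3]
end cmd [ 0.6282 -0.0258]
```

```bash
python3 -m pendant '0 12 2.1 0 0;0 8.1 0.4 0 0;0 8 -0.4 0 0;0 8 -1.3 0 0;0 7.7 -2 0 0;0 7.4 -2.7 0 0;0 7.1 -3.5 0 0;0 6.8 -4.1 0 0;0 6.2 -4.8 0 0;0 5.7 -5.3 0 0' && python3 loc.py wrist scene| grep -v low
```

```text
time: 11.5
ee_pos: [0.6285, -0.0265, 0.164]
eef_rot: [-0.0, 0.361, 0.933, -0.0]
ft_force: [0.7, -0.2, 0.4]
opening: -0.0002
grasp_force: 0.0
[ 0.6285 -0.0265  0.164 ]
wrist t=11.50 tall [ 244  205   58   52 2189] [ 0.6246 -0.0239] [ 0.6277 -0.0268] 0.0201 ang 44.0
wrist t=11.50 peg [  0 281  28  30 648] [ 0.5357 -0.1989] [ 0.534 -0.204] 0.0105 ang -106.8
wrist t=11.50 hub [ 136  195   53   50 1979] [ 0.5697 -0.08  ] [ 0.5697 -0.0819] 0.019 ang -171.1
scene t=11.55 tall [223 231  19  14 218] [ 0.6337 -0.0273] [ 0.6317 -0.0296] 0.0205 ang 40.6
scene t=11.55 peg [212 183   7   8  40] [ 0.5336 -0.2006] [ 0.5297 -0.2024] 0.0103 ang -108.9
scene t=11.55 hub [230 213  15  11  80] [ 0.5693 -0.0727] [ 0.573  -0.0799] 0.0177 ang 41.7
```

The watch lasted over 6 s within about 3 mm. For braking, I'll put the finger down well ahead of the peg (at 115°), ready to move with it.

```bash
python3 -m pendant '0 -14.1 7.8 0 0.146;0 -14.1 7.9 0 0.146;0 -14.1 7.8 0 0.146;0 -14.1 7.9 0 0.146;0 -14.1 7.8 0 0.146;0 -14.1 7.9 -15 0.146;0 -14 7.8 -15 0.146;0 -14 7.9 -15 0.146;0 0 0 -10 0;0 0 0 -5 0' && python3 loc.py scene| grep -v low
python3 - <<'E'
import numpy as np
from loc import C
a=np.radians(115);p=C+.131*np.array([np.cos(a),np.sin(a)])
p0=np.array([.6282-.1126,-.0258+.0628]);print(p0,p);p=p0
for s in[1,2,3,4,4.6,4.6,4.6,4.6,4.4,4,3.5,3,2.5,2,1.5,1,.5,.2]:
    a-=np.radians(s);q=C+.131*np.array([np.cos(a),np.sin(a)]);d=((q-p)*1e3).round(1);p=p+d/1e3;print(d,-np.radians(s).round(3),np.degrees(a).round(1))
E
```

```text
time: 12.6
ee_pos: [0.515, 0.0367, 0.1032]
eef_rot: [-0.0, -0.212, 0.977, 0.0]
ft_force: [0.2, 0.5, -0.6]
opening: 0.0003
grasp_force: 0.0
[0.515  0.0367 0.1032]
scene t=12.60 tall [194 219  19  14 195] [ 0.6499 -0.1028] [ 0.6479 -0.1051] 0.0207 ang -16.9
scene t=12.60 peg [262 183   8   8  40] [ 0.4504 -0.1098] [ 0.4476 -0.1111] 0.0103 ang -166.6
scene t=12.60 peg [286 222  14   9  73] [0.5247 0.0432] [0.5172 0.038 ] 0.0144 ang 114.2
scene t=12.60 hub [229 213  16  11 146] [ 0.5741 -0.0784] [ 0.5737 -0.0809] 0.0197 ang 16.3
[0.5156 0.037 ] [0.51563701 0.03702632]
[2.1 1. ] -0.017 114.0
[4.2 1.8] -0.035 112.0
[6.5 2.4] -0.052 109.0
[8.7 2.6] -0.07 105.0
[10.3  2.3] -0.08 100.4
[10.4  1.5] -0.08 95.8
[10.5  0.7] -0.08 91.2
[10.5 -0.2] -0.08 86.6
[10. -1.] -0.077 82.2
[ 9.  -1.6] -0.07 78.2
[ 7.8 -1.8] -0.061 74.7
[ 6.5 -2. ] -0.052 71.7
[ 5.4 -1.9] -0.044 69.2
[ 4.3 -1.7] -0.035 67.2
[ 3.1 -1.4] -0.026 65.7
[ 2.1 -1. ] -0.017 64.7
[ 1.  -0.5] -0.009 64.2
[ 0.4 -0.2] -0.003 64.0
```

```bash
python3 -m pendant '0 0 0 0 0;0 0 0 0 0;0 0 0 0 0;0 0 0 0 0;0 0 0 0 0;0 0 0 0 0;0 0 0 0 0;0 0 0 0 0' && python3 loc.py scene wrist| grep -v low
```

```text
time: 13.45
ee_pos: [0.5155, 0.0367, 0.104]
eef_rot: [-0.0, -0.213, 0.977, -0.0]
ft_force: [0.2, 0.4, 0.2]
opening: -0.0
grasp_force: 0.0
[0.5155 0.0367 0.104 ]
scene t=13.45 tall [195 203  17  12 170] [ 0.6101 -0.1501] [ 0.6085 -0.1529] 0.0206 ang -62.2
scene t=13.45 peg [286 221  14  10  72] [0.5255 0.043 ] [0.5166 0.0379] 0.0148 ang 114.5
scene t=13.45 hub [229 213  16  11 137] [ 0.574  -0.0793] [ 0.5722 -0.0797] 0.0185 ang 58.1
wrist t=13.50 peg [ 203  113   48   48 1726] [ 0.4645 -0.0083] [ 0.465  -0.0086] 0.0101 ang 145.4
wrist t=13.50 peg [244 248  60  23 699] [0.506  0.0322] [0.5095 0.034 ] 0.0136 ang 118.0
wrist t=13.50 hub [   0  228   66   67 3371] [ 0.5659 -0.079 ] [ 0.5691 -0.0811] 0.0192 ang 162.4
```

```bash
python3 -m pendant '0 0 0 0 0;0 2.1 1 0 -0.017;0 4.2 1.8 0 -0.035;0 6.5 2.4 0 -0.052;0 8.7 2.6 0 -0.07;0 10.3 2.3 0 -0.08;0 10.4 1.5 0 -0.08;0 10.5 0.7 0 -0.08;0 10.5 -0.2 0 -0.08;0 10 -1 0 -0.077' && python3 loc.py wrist| grep -v low
```

```text
time: 14.55
ee_pos: [0.5893, 0.048, 0.1039]
eef_rot: [0.0, 0.072, 0.997, 0.0]
ft_force: [0.7, -0.6, 0.2]
opening: -0.0002
grasp_force: 0.0
[0.5893 0.048  0.1039]
wrist t=14.55 peg [ 241  207   63   64 2135] [0.5689 0.047 ] [0.5723 0.0503] 0.0174 ang 89.4
wrist t=14.55 hub [   0  229   64   65 3295] [ 0.5691 -0.0772] [ 0.5699 -0.0808] 0.0191 ang 142.4
```

```bash
python3 -m pendant '0 9 -1.6 0 -0.07;0 7.8 -1.8 0 -0.061;0 6.5 -2 0 -0.052;0 5.4 -1.9 0 -0.044;0 4.3 -1.7 0 -0.035;0 3.1 -1.4 0 -0.026;0 2.1 -1 0 -0.017;0 1 -0.5 0 -0.009;0 0.4 -0.2 0 -0.003;0 0 0 0 0' && python3 loc.py wrist scene
```

```text
time: 15.6
ee_pos: [0.6281, 0.0357, 0.104]
eef_rot: [-0.0, 0.227, 0.974, -0.0]
ft_force: [1.7, -0.5, -0.5]
opening: -0.0
grasp_force: 0.0
[0.6281 0.0357 0.104 ]
wrist t=15.60 low [  40   81   86   85 5482] [ 0.523  -0.0159] [ 0.523  -0.0168] 0.0204 ang 126.5
wrist t=15.60 low [ 144  218   73   68 3831] [ 0.6018 -0.0082] [ 0.6029 -0.0091] 0.0206 ang 66.3
wrist t=15.60 low [  0 334  34  51 971] [ 0.6169 -0.1348] [ 0.6158 -0.1433] 0.0181 ang -53.9
wrist t=15.60 peg [ 197  105   48   49 1775] [0.5572 0.0458] [0.5571 0.0453] 0.0101 ang 96.2
wrist t=15.60 peg [244 248  60  23 705] [0.6186 0.0404] [0.6225 0.0386] 0.0136 ang 66.8
wrist t=15.60 hub [   0  229   64   66 3298] [ 0.5706 -0.0769] [ 0.5699 -0.0812] 0.019 ang 158.4
scene t=15.65 low [218 201  14   7  38] [ 0.5541 -0.1435] [ 0.5478 -0.1496] 0.0168 ang -108.8
scene t=15.65 low [194 213  18  12 164] [ 0.6196 -0.1448] [ 0.6195 -0.1465] 0.0214 ang -53.2
scene t=15.65 low [266 217  15  13 148] [ 0.5245 -0.0136] [ 0.5237 -0.0169] 0.0212 ang 126.1
scene t=15.65 low [203 233  19  14 197] [ 0.6517 -0.0717] [ 0.6509 -0.074 ] 0.0215 ang 5.5
scene t=15.65 low [240 236   9  14  85] [ 0.6126 -0.0135] [ 0.6063 -0.0124] 0.0205 ang 63.0
scene t=15.65 tall [217 190  14  12 134] [ 0.5435 -0.1543] [ 0.5396 -0.1551] 0.0218 ang -113.1
scene t=15.65 peg [278 232  10  10  80] [0.5601 0.0483] [0.5578 0.046 ] 0.0101 ang 95.9
scene t=15.65 peg [249 248  13  10  55] [0.6372 0.0447] [0.6324 0.0372] 0.0134 ang 62.7
scene t=15.65 hub [229 213  13  11 110] [ 0.5776 -0.081 ] [ 0.5763 -0.0826] 0.0179 ang -10.1
```

The peg stands at 96°, clear of the finger. I'll lift straight up and check whether the deck drifts.

```bash
python3 -m pendant '0 0 0 10 0;0 0 0 30 0;0 0 0 40 0;0 0 0 40 0;0 0 0 20 0;0 0 0 0 0' && python3 loc.py wrist scene | grep -E "peg|tall"; python3 -m pendant '0 0 0 0 0;0 0 0 0 0;0 0 0 0 0;0 0 0 0 0;0 0 0 0 0' >/dev/null&& python3 loc.py wrist scene
```

```text
time: 16.3
ee_pos: [0.6311, 0.0356, 0.2497]
eef_rot: [0.005, 0.227, 0.974, 0.001]
ft_force: [-0.3, 0.0, -0.0]
opening: -0.0
grasp_force: 0.0
wrist t=16.30 tall [  33  188   44   40 1380] [ 0.5411 -0.154 ] [ 0.5409 -0.1565] 0.021 ang -111.9
wrist t=16.30 peg [231 109  22  23 407] [0.5501 0.0447] [0.5498 0.0444] 0.01 ang 99.5
scene t=16.35 tall [216 190  16  12 147] [ 0.545  -0.1531] [ 0.5432 -0.1547] 0.0205 ang -110.8
scene t=16.35 peg [280 230  10  10  77] [0.5532 0.0475] [0.5522 0.0438] 0.0112 ang 98.5
[0.6281 0.0357 0.2435]
wrist t=16.90 low [ 146  104   43   43 1433] [ 0.5172 -0.0211] [ 0.5173 -0.0218] 0.0201 ang 131.9
wrist t=16.90 low [  64  116   44   42 1424] [ 0.4916 -0.0964] [ 0.4914 -0.0975] 0.0204 ang -168.8
wrist t=16.90 low [ 202  172   40   39 1202] [ 0.5952 -0.0057] [ 0.5955 -0.0061] 0.0199 ang 72.0
wrist t=16.90 low [ 60 193  29  37 231] [ 0.5466 -0.1406] [ 0.5445 -0.1555] 0.0197 ang -109.8
wrist t=16.90 low [ 178  242   37   35 1011] [ 0.6474 -0.0656] [ 0.6483 -0.0662] 0.0203 ang 11.3
wrist t=16.90 low [ 105  251   38   35 1002] [ 0.6218 -0.1408] [ 0.6226 -0.142 ] 0.
[... 435 characters left out ...]
] [ 0.5574 -0.1429] [ 0.5468 -0.1558] 0.0198 ang -108.1
scene t=16.95 low [193 215  18  12 165] [ 0.6253 -0.1402] [ 0.6243 -0.1417] 0.0206 ang -48.4
scene t=16.95 low [264 215  17  12 161] [ 0.52   -0.0209] [ 0.5181 -0.0215] 0.021 ang 131.3
scene t=16.95 low [206 235  19  13 196] [ 0.6506 -0.0647] [ 0.6491 -0.066 ] 0.0203 ang 11.4
scene t=16.95 low [244 235  18  14 197] [ 0.5979 -0.004 ] [ 0.5968 -0.0056] 0.0204 ang 71.3
scene t=16.95 tall [214 191  17  11 150] [ 0.5482 -0.1549] [ 0.5475 -0.1579] 0.0213 ang -107.1
scene t=16.95 peg [281 229  10  10  80] [0.5482 0.046 ] [0.545  0.0439] 0.0111 ang 101.7
scene t=16.95 hub [229 213  16  11 140] [ 0.5742 -0.0776] [ 0.5726 -0.0804] 0.0182 ang 40.7
```

The deck rebounded slightly and is creeping backwards at about 0.07 rad/s. Bearing drag will stop it within about 3 s, so I'll wait with the arm clear.

```bash
Z='0 0 0 0 0;0 0 0 0 0;0 0 0 0 0;0 0 0 0 0;0 0 0 0 0;0 0 0 0 0;0 0 0 0 0;0 0 0 0 0;0 0 0 0 0;0 0 0 0 0'
python3 -m pendant '0 0 0 0 0;0 0 0 0 0;0 0 0 0 0;0 0 0 0 0;0 0 0 0 0;0 0 0 0 0;0 0 0 0 0;0 0 0 0 0;0 0 0 0 0;0 0 0 0 0' >/dev/null; python3 -m pendant '0 0 0 0 0;0 0 0 0 0;0 0 0 0 0;0 0 0 0 0;0 0 0 0 0;0 0 0 0 0;0 0 0 0 0;0 0 0 0 0;0 0 0 0 0;0 0 0 0 0' >/dev/null; python3 -m pendant '0 0 0 0 0;0 0 0 0 0;0 0 0 0 0;0 0 0 0 0;0 0 0 0 0;0 0 0 0 0;0 0 0 0 0;0 0 0 0 0;0 0 0 0 0;0 0 0 0 0'; python3 loc.py wrist |grep -E "peg|tall"; python3 -m pendant '0 0 0 0 0;0 0 0 0 0;0 0 0 0 0;0 0 0 0 0;0 0 0 0 0;0 0 0 0 0;0 0 0 0 0;0 0 0 0 0;0 0 0 0 0;0 0 0 0 0' >/dev/null; python3 loc.py wrist
```

```text
time: 20.0
ee_pos: [0.6283, 0.0357, 0.244]
eef_rot: [-0.0, 0.227, 0.974, -0.0]
ft_force: [0.7, 0.7, -0.8]
opening: -0.0002
grasp_force: 0.0
wrist t=20.00 tall [  34  200   45   41 1381] [ 0.5484 -0.1565] [ 0.5486 -0.1585] 0.0204 ang -106.3
wrist t=20.00 peg [223 101  23  24 438] [0.5379 0.0422] [0.5377 0.0418] 0.01 ang 105.1
[0.6283 0.0357 0.244 ]
wrist t=21.05 low [ 141  102   43   43 1436] [ 0.5138 -0.0243] [ 0.5137 -0.0247] 0.0202 ang 135.2
wrist t=21.05 low [  61  119   44   42 1412] [ 0.4927 -0.1012] [ 0.4923 -0.1019] 0.0204 ang -165.6
wrist t=21.05 low [ 201  167   40   39 1217] [ 0.5907 -0.0043] [ 0.5909 -0.0049] 0.0199 ang 75.5
wrist t=21.05 low [ 63 197  28  37 224] [ 0.5501 -0.1418] [ 0.5492 -0.1553] 0.0195 ang -106.5
wrist t=21.05 low [ 181  239   38   35 1018] [ 0.6464 -0.061 ] [ 0.6474 -0.0616] 0.0203 ang 14.7
wrist t=21.05 low [109 252  38  35 991] [ 0.6254 -0.1376] [ 0.6261 -0.1393] 0.0207 ang -46.3
wrist t=21.05 tall [  34  200   45   41 1380] [ 0.5484 -0.1565] [ 0.5485 -0.1591] 0.0206 ang -106.2
wrist t=21.05 peg [223 101  23  24 435] [0.5379 0.0422] [0.5377 0.0418] 0.01 ang 105.1
wrist t=21.05 hub [ 122  184   39   37 1070] [ 0.5695 -0.0798] [ 0.5697 -0.0816] 0.019 ang 177.0
```

The deck is standing still and every mount is about 80 mm from the axis, so I'll hand it in.

```bash
python3 -c "
from station import arm
print(arm.sign_off())"
```

```text
the job is handed in; nothing more can be done
None
```

I pushed the turntable clockwise to about 1.24 rad/s, kept the gripper within about 3 mm of the tall mount's face for just over 6 s, then braked it at the peg; it rebounded slightly, coasted to rest with all six mounts in their nests, and I handed the job in without seeing a verdict.

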